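Break the stay and shut the blue parts chest

TASK

The blue parts chest on the harness bench is propped open by its locked folding stay. Press the stay down at its red knee to break it while the lid is still up, then lower the lid until it is fully shut, without slamming it. Leave the grey chest beside it standing open.

Things in the scene. Friction and masses are not known exactly. Their poses are not given: they have to be found in the camera images.
- blue_knee (a point): Knee of the blue chest's stay: centre of a red boss (24 mm across, 30 mm long along y, 11 to 41 mm outside the chest's right, -y, wall) joining two 114 mm links. Locked, it lies 125 mm in front of the hinge line, 46 mm above. Pressed straight down it breaks after about 8 mm (a few N, then freely: go by distance); 30 mm is ample, more draws the lid onto the gripper. It stays down.
- blue_hinge (a point): Middle of the hinge line, at the top back edge of the fixed blue chest (240 deep, 200 wide, 120 mm high), 120 mm above the table. x points to the chest's back (chest front at x = -240 mm), y to its left along the hinge, z up. The lid is a flat plate 240 long, 200 wide, 10 mm thick, hinge line in its underside; its outer face looks to the back when open.
- blue_lid (a joint): Angle of the blue lid, rad: 0 shut on the rim, 1.36 standing open, as at the start. Locked, the stay does not let it down. Once the stay is broken, the stiff hinge keeps the lid wherever it is left; a few N on its outer face near the free edge push it shut.
- grey_lid (a joint): Angle of the lid of the grey chest (same size and build, with a red stay knee too), rad: 0 shut, 1.36 open, as at the start and as it must remain. The chests stand side by side about 400 mm apart, blue left or right.

How it is judged:
By the outcome, as a careful person would: the job done as asked, in the order asked, and still so for the second after the job is handed in, with the robot touching nothing.
It also fails if it takes over 48 s, if anything falls off the work surface, if the arm or the gripper's body presses on something with over 40 N, if the wrist force passes 120 N, or if a joint passes its speed limit or range.

ROBOT

A 6-joint arm with a two-finger parallel gripper is mounted at the origin on the work surface. World frame = base frame: x ahead of the robot, y to its left, z up, the work surface at z = 0. Lengths are in mm, angles in rad, forces in N, time in s.
With the tool pointing down it reaches from about 275 to 750 mm from the base axis. Payload 10.2 kg.
Tool frame: the origin (TCP) lies at the very end of the fingers, on their centre line; the grasp point (between the pads) lies ctrl.grip_depth behind it (ctrl.grip_depth is the distance from the TCP to the grasp point, in mm); z points along the fingers, y is the direction in which the jaws open and shut (so a half turn about z gives the same grasp; the last joint's range is limited). The gripper opens to 85 mm and grips with 20 to 120 N. Pads are 22 mm wide; open, the fingers measure 114 mm over their backs; the gripper's body (76 mm by 85 mm) begins 54 mm behind the grasp point. The pads swing forward as they close: fully open they stand 13 mm farther back than shut.
Start: joints at [-1.345, 0.313, 1.498, -0, 1.331, -0.223], TCP at [227.778, -473.02, 231.294] pointing down, gripper open.
Joint ranges: [-2.94, 2.94], [-0.97, 2.17], [0.19, 2.56], [-1.23, 4.37], [0.02, 3.11], [-2.88, 2.88]. Speed limits (rad/s): [2.39, 2.39, 3.01, 3.14, 3.14, 3.14].

INTERFACE

Orientations are given as a unit quaternion [w, x, y, z].
In Python, from rig import telemetry, eyes, ctrl, nets gives the robot as it stands. The module is installed in compiled form; this text tells all that it offers.
- The arm moves only by the tool drive_tool, never from a script. Its argument "series" is text: rows parted by semicolons, each of 7 numbers parted by spaces: the shift along the tool's x, y, z normalised to -1 to 1, where 1 is 0.12 m, then the turn, a rotation vector about the tool's x, y, z normalised to -1 to 1, where 1 is 0.5 rad, then the opening, from 0 (shut) to 1 (fully open). In form: tx ty tz wx wy wz hand; .... A call has 1 to 20 rows; each row is the pose to reach, as a shift and turn from the pose measured when the call began, along the tool's axes at that moment; what a row does not reach only later rows make up. A row lasts 1/10 s, in which the tool goes at most 50 mm and 8.59 degrees, less where a joint would pass 70% of its speed; a pose out of reach is approached as far as the arm can. A call with a number of a shift or a turn outside -1 to 1 is refused whole. A call with a gripper value outside its range is refused whole. The fingers move at their own pace and stop on an object; "newtons" is the grip in N (left out, the last holds). Time passes only in rows, so rows that repeat a pose let the fingers close. It gives the time, the measured TCP pose, the force and the opening at its end, in the units of the state.
- telemetry.sense(): the state, without advancing time (a new reading comes with each control period).
- eyes.capture(name): name is "scene" or "top" or "wrist"; returns a dict with "frame" (400x640x3 uint8, red, green, blue), "fx", "fy", "cx", "cy" (pixels), "D" ([k1, k2, p1, p2, k3] as OpenCV has them; the pictures are not rectified), "view" (4x4, takes a point from world to camera coordinates). Camera axes: x right, y up, looking along -z (the intrinsics and any distortion apply to the point x, -y, -z); pixel columns grow to the right and rows downward; lengths in mm; the calibration is good to about 2 mm. A picture is of the moment at which its call begins. There is no depth.
- ctrl.finish_job(): hands the job in, once; it reports no verdict.
Trained networks look in a picture, given as the dict that the camera call returned (one of the last four; its "shot" number tells which), for a name from the list of things; names that differ only in an ending like _2 or _b are one class to them, and where a whole thing is asked for, a point or a joint stands for the part that bears it (a point fixed in the world has none). Each returns a list of dicts, best first, with "confidence" (0 to 1); they miss things now and then, are a little off and sometimes report something else, mostly with a low value. They report only what shows in the picture. A call takes as long as a camera call.
- nets.spot_in(name, picture): "rect" ([left, top, right, bottom] in pixels, round what is visible of it).
The state is a dict: "time_s": time; "joints": joint angles; "dq": joint speeds; "tau": joint torques, N m; "eef_pos": TCP position; "ee_rot": TCP orientation; "force": force on the tool from outside, world axes, zero at the start; "wrist_torque": the same for the moment, N m; "grip_width": opening from 0.0 (shut) to 1.0 (fully open).
Only numpy, scipy, OpenCV 4.12 (cv2) and the standard library are available. Lean on these libraries where they do the work, as an engineer would, in place of code of your own. Each camera call takes 0.05 s, during which the arm holds its last target. There are 200 camera calls.

## Working session

There is one attempt and no reset: what is moved stays moved. The work goes in short steps, Python scripts to look and compute and a tool call to move; the robot and the scene stay as the last step left them, time stands still between calls to the robot, and variables do not carry over. Pictures are saved under pics/ and viewed, about 8 in all and at most 12, crops included, and the job is handed in when it is done.

Besides the shell and the picture viewer there is one more tool, called after "Emit:" as name(argument=value, ...) on one line, values as JSON. drive_tool: Moves the arm, as the interface text tells. Scaled input: -1 to 1 covers 0.12 m each way for a shift and 0.5 rad each way for a turn. Its arguments: {"type":"object","properties":{"series":{"type":"string"},"newtons":{"type":"number"}},"required":["series"]}

```bash
mkdir -p pics
cat > h.py <<'E'
import numpy as np, cv2
from rig import telemetry, eyes, ctrl, nets
from scipy.spatial.transform import Rotation as R
def cap(n):
    return eyes.capture(n)
def proj(c,P):
    P=np.atleast_2d(np.array(P,float)); q=(c["view"]@np.c_[P,np.ones(len(P))].T)[:3].T
    K=np.array([[c["fx"],0,c["cx"]],[0,c["fy"],c["cy"]],[0,0,1]])
    return cv2.projectPoints(q*[1,-1,-1],np.zeros(3),np.zeros(3),K,np.array(c["D"],float))[0][:,0]
def ray(c,uv):
    K=np.array([[c["fx"],0,c["cx"]],[0,c["fy"],c["cy"]],[0,0,1]])
    u=cv2.undistortPoints(np.array([[uv]],float),K,np.array(c["D"],float))[0,0]
    V=np.linalg.inv(c["view"]); d=V[:3,:3]@np.array([u[0],-u[1],-1]); return V[:3,3],d/np.linalg.norm(d)
def tri(rs):
    A=0;b=0
    for o,d in rs:
        M=np.eye(3)-np.outer(d,d);A=A+M;b=b+M@o
    return np.linalg.solve(A,b)
def save(c,n): cv2.imwrite("pics/"+n,c["frame"][:,:,::-1])
E
python3 - <<'E'
from h import *
s=telemetry.sense();print({k:np.round(v,3) for k,v in s.items()}, ctrl.grip_depth)
cs=[cap(n) for n in("scene","top","wrist")]
for c,n in zip(cs,("scene","top","wrist")):
    for t in("blue_knee","blue_hinge","blue_lid","grey_lid"):
        print(n,t,[(np.round(d["rect"]).tolist(),round(d["confidence"],2)) for d in nets.spot_in(t,c)][:3])
im=np.vstack([c["frame"] for c in cs[:2]])[:,:,::-1]
cv2.imwrite("pics/a.png",cv2.resize(im,(480,600)) if 0 else cs[0]["frame"][:,:,::-1]);save(cs[1],"b.png")
import pickle;pickle.dump(cs,open("c0.pkl","wb"))
E
```

```text
{'time_s': np.float64(0.0), 'joints': array([-1.345,  0.313,  1.498,  0.   ,  1.331, -0.223]), 'dq': array([ 0.001,  0.   , -0.001, -0.   , -0.001,  0.001]), 'tau': array([-0.0000e+00, -4.1227e+01, -2.5974e+01, -0.0000e+00,  4.0000e-03,
       -0.0000e+00]), 'eef_pos': array([ 227.738, -472.733,  230.732]), 'ee_rot': array([-0.001,  0.975,  0.223,  0.   ]), 'force': array([ 0.264, -0.012,  0.209]), 'wrist_torque': array([ 0.052, -0.003,  0.021]), 'grip_width': np.float64(1.003)} 18.700000000000003
scene blue_knee [([152.0, 243.0, 214.0, 272.0], 0.69)]
scene blue_hinge [([154.0, 137.0, 310.0, 345.0], 0.84)]
scene blue_lid [([186.0, 137.0, 313.0, 308.0], 0.82)]
scene grey_lid [([389.0, 63.0, 455.0, 196.0], 0.95)]
top blue_knee [([444.0, 180.0, 469.0, 260.0], 0.85)]
top blue_hinge [([346.0, 159.0, 482.0, 278.0], 0.92), ([88.0, 155.0, 239.0, 176.0], 0.58)]
top blue_lid [([353.0, 163.0, 480.0, 181.0], 0.63)]
top grey_lid [([88.0, 155.0, 240.0, 178.0], 0.96)]
wrist blue_knee []
wrist blue_hinge []
wrist blue_lid []
wrist grey_lid []
```

View pics/a.png

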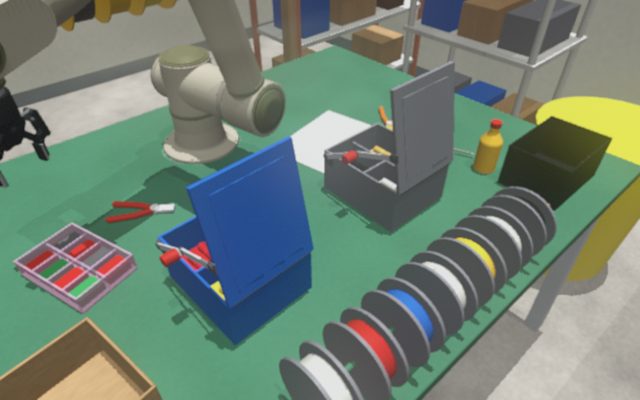

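View pics/b.png

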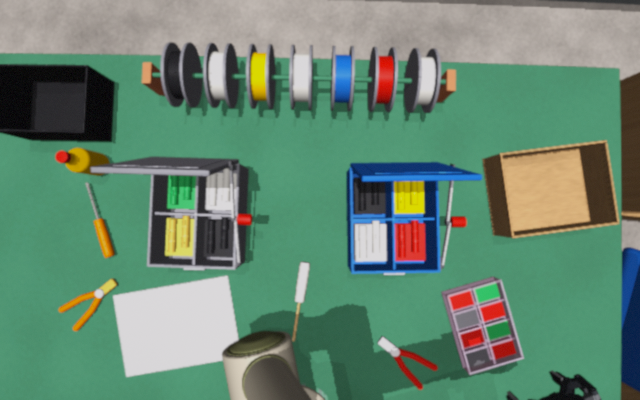

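The scene camera shows the blue chest with its red knee at about (171,257). In the top view it is the right-hand chest, knee boss about (459,222), front rim corners (352,272) and (438,271). The grey chest is on the robot's left, and spools stand behind both.

Run:
```python
from h import *
import pickle
from scipy.optimize import least_squares
cs=pickle.load(open("c0.pkl","rb"));sc,tp=cs[:2]
def red(c,box):
    l,t,r,b=box;f=c["frame"][t:b,l:r].astype(int)
    m=((f[...,0]>130)&(f[...,1]<70)&(f[...,2]<70)).astype(np.uint8)
    n,_,st,ce=cv2.connectedComponentsWithStats(m);i=1+np.argmax(st[1:,4]);return ce[i]+[l,t],st[i]
ks,a=red(sc,(155,240,185,275));kt,b=red(tp,(445,210,475,235));print(ks,a,kt,b)
k=tri([ray(sc,ks),ray(tp,kt)]);print("knee",k,proj(sc,k),proj(tp,k))
def onz(c,uv,z):
    o,d=ray(c,uv);return o+d*(z-o[2])/d[2]
for uv in [(352,272),(438,271),(459,222)]:print(uv,onz(tp,uv,120 if uv[0]<450 else 166))
for uv in [(350,271),(439,271)]:print(onz(tp,uv,120))
# model: yaw, knee-> hinge
FL=onz(tp,(349.5,272),120);FR=onz(tp,(438.5,271.5),120)
y=FL-FR;yaw=np.arctan2(-y[0],y[1]);print("yaw",yaw,np.linalg.norm(y))
for n,yy in(("fit",yaw),("0",0)):
    Rz=R.from_euler("z",yy).as_matrix();H=k-Rz@[-125,-126,46];print(n,"hinge",H)
    a=1.36
    pts=[[-240,100,0],[-240,-100,0],[0,-100,0],[-240*np.cos(a),100,240*np.sin(a)],[-240*np.cos(a),-100,240*np.sin(a)]]
    W=H+np.array(pts)@Rz.T
    print(np.round(W),np.round(proj(tp,W)).tolist(),np.round(proj(sc,W)).tolist())
# spool rear front edge
print("spool",onz(tp,(385,110),50),onz(tp,(385,110),100))
print("tray",onz(tp,(490,160),80))
```

```text
[170.06944444 258.88888889] [ 6 14 18 10 72] [458.26666667 221.46666667] [  7   7  14  10 135]
knee [ 539.13029614 -355.94235721  163.35326618] [[169.0060111  258.78117912]] [[457.52167246 220.99127509]]
(352, 272) [ 418.16397618 -134.76744063  120.        ]
(438, 271) [ 424.58671287 -328.79989718  120.        ]
(459, 222) [ 537.0983158  -358.19314308  166.        ]
[ 420.29823123 -130.22091609  120.        ]
[ 424.63286629 -331.06690791  120.        ]
yaw 0.027145917856593905 200.87955002447003
fit hinge [ 660.66427708 -226.59595612  117.35326618]
[[ 418. -133.  117.]
 [ 423. -333.  117.]
 [ 663. -327.  117.]
 [ 608. -128.  352.]
 [ 613. -328.  352.]] [[351.0, 272.0], [440.0, 271.0], [438.0, 166.0], [363.0, 180.0], [482.0, 180.0]] [[238.0, 194.0], [157.0, 237.0], [225.0, 308.0], [288.0, 137.0], [183.0, 188.0]]
0 hinge [ 664.13029614 -229.94235721  117.35326618]
[[ 424. -130.  117.]
 [ 424. -330.  117.]
 [ 664. -330.  117.]
 [ 614. -130.  352.]
 [ 614. -330.  352.]] [[350.0, 269.0], [438.0, 271.0], [439.0, 165.0], [364.0, 176.0], [483.0, 179.0]] [[241.0, 194.0], [158.0, 237.0], [224.0, 309.0], [289.0, 139.0], [182.0, 189.0]]
spool [ 806.52969232 -214.96204716   50.        ] [ 793.26737555 -206.37636066  100.        ]
tray [ 684.60498455 -463.45187547   80.        ]
```

Emit:
drive_tool(series="0.35 0.03 0 0 0 0.3 0;0.7 0.06 0 0 0 0.6 0;1 0.09 0 0 0 0.89 0;1 0.09 0 0 0 0.89 0;1 0.09 0 0 0 0.89 0;1 0.09 0 0 0 0.89 0", newtons=60)

```text
time_s: 1.35
eef_pos: [339.8, -431.1, 231.2]
ee_rot: [-0.0, 1.0, 0.002, -0.0]
force: [0.4, -0.7, 0.3]
grip_width: 0.0
```

Emit:
drive_tool(series="0.4 -0.15 0 0 0 0 0;0.8 -0.3 0 0 0 0 0;1 -0.38 0 0 0 0 0;1 -0.38 0 0 0 0 0;1 -0.38 0 0 0 0 0")

```text
time_s: 1.85
eef_pos: [458.9, -385.5, 231.1]
ee_rot: [-0.0, 1.0, 0.002, -0.0]
force: [-0.2, 0.5, -0.5]
grip_width: -0.003
```

Emit:
drive_tool(series="0.4 -0.15 0 0 0 0 0;0.65 -0.24 0 0 0 0 0;0.65 -0.24 0 0 0 0 0;0.65 -0.24 0 0 0 0 0;0.65 -0.24 0 0 0 0 0")

```text
time_s: 2.35
eef_pos: [535.3, -357.5, 231.2]
ee_rot: [0.0, 1.0, 0.002, -0.001]
force: [-0.1, -0.1, 0.3]
grip_width: -0.0
```

Run:
```python
from h import *
s=telemetry.sense();print(np.round(s["eef_pos"],1))
a=cap("scene");b=cap("top");w=cap("wrist")
for c,n in((a,"scene"),(b,"top"),(w,"wrist")):
    print(n,np.round(proj(c,s["eef_pos"])),[(np.round(d["rect"],1).tolist(),round(d["confidence"],2)) for d in nets.spot_in("blue_knee",c)][:3])
x=cv2.resize(a["frame"][100:350,100:400],None,fx=1.3,fy=1.3);y=w["frame"]
y=cv2.resize(y,(390,244))
z=np.zeros((600,400,3),np.uint8);z[:x.shape[0],:x.shape[1]]=x;z[330:574,:390]=y
cv2.imwrite("pics/c.png",z[:,:,::-1])
```

```text
[ 535.3 -357.5  231.2]
scene [[158. 231.]] [([156.1, 243.1, 212.5, 267.6], 0.97)]
top [[471. 224.]] [([442.8, 183.3, 468.5, 260.5], 0.84)]
wrist [[319. 266.]] [([246.8, 1.2, 342.9, 258.3], 0.66)]
```

View pics/c.png

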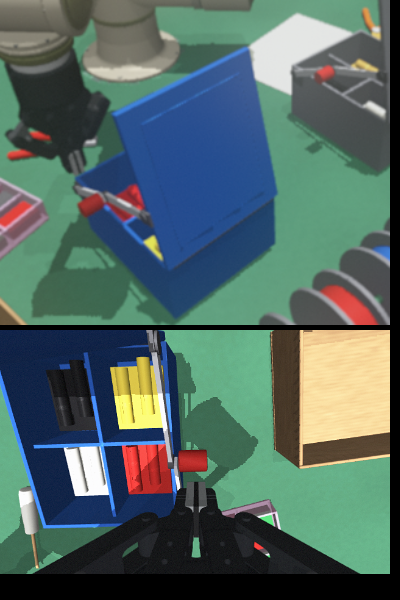

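The fingers are right above the boss: in the wrist view the boss is about (317,215) at full scale and the stay runs up the chest's right wall. I'll check x with the wrist camera before pressing.

Run:
```python
from h import *
w=cap("wrist");f=w["frame"].astype(int)
m=((f[...,0]>120)&(f[...,1]<70)&(f[...,2]<70)).astype(np.uint8);m[:,:285]=0;m[:180]=0;m[250:]=0;m[:,350:]=0
n,_,st,ce=cv2.connectedComponentsWithStats(m);i=1+np.argmax(st[1:,4]);print(st[i],ce[i])
print(proj(w,[[538,-356,165],[548,-356,165],[538,-366,165],[528,-356,165]]))
```

```text
[ 294  201   47   32 1476] [317.04742547 216.38617886]
[[318.69228743 214.90397994]
 [318.72423151 200.40789919]
 [333.87548555 214.96973215]
 [318.66128096 229.01091387]]
```

Emit:
drive_tool(series="0.02 0 0.2 0 0 0 0;0.02 0 0.4 0 0 0 0;0.02 0 0.44 0 0 0 0;0.02 0 0.48 0 0 0 0;0.02 0 0.52 0 0 0 0;0.02 0 0.56 0 0 0 0;0.02 0 0.6 0 0 0 0;0.02 0 0.64 0 0 0 0;0.02 0 0.67 0 0 0 0;0.02 0 0.68 0 0 0 0;0.02 0 0.68 0 0 0 0")

```text
time_s: 3.8
eef_pos: [538.7, -356.5, 149.3]
ee_rot: [-0.0, 1.0, 0.002, -0.001]
force: [-0.3, -0.4, 0.8]
grip_width: 0.002
```

Run:
```python
from h import *
s=telemetry.sense();print(np.round(s["eef_pos"],1),s["force"])
a=cap("scene");w=cap("wrist")
x=cv2.resize(a["frame"][100:350,100:400],None,fx=1.3,fy=1.3);y=cv2.resize(w["frame"],(390,244))
z=np.zeros((600,400,3),np.uint8);z[:x.shape[0],:x.shape[1]]=x;z[330:574,:390]=y
cv2.imwrite("pics/d.png",z[:,:,::-1])
```

```text
[ 538.7 -356.5  149.3] [-0.3312971  -0.40050601  0.77718658]
```

View pics/d.png

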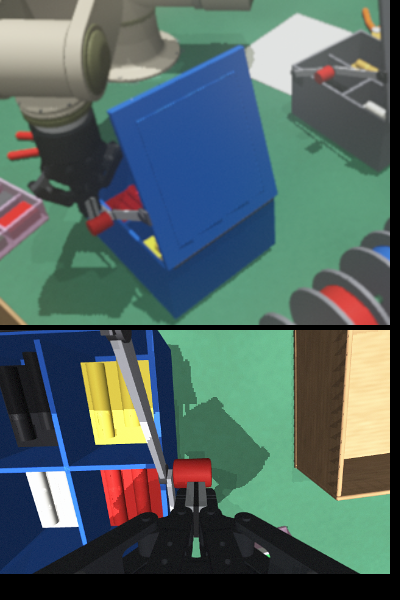

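The knee seems to be lower, with the lid slightly tilted forward. I'll retract upward and measure the knee again.

Emit:
drive_tool(series="0 0 -0.3 0 0 0 0;-0.1 0 -0.68 0 0 0 0;-0.1 0 -0.68 0 0 0 0;-0.1 0 -0.68 0 0 0 0")

```text
time_s: 4.3
eef_pos: [526.7, -356.7, 231.7]
ee_rot: [0.0, 1.0, 0.002, -0.0]
force: [0.3, 0.4, -1.3]
grip_width: -0.001
```

Run:
```python
from h import *
s=telemetry.sense();print(np.round(s["eef_pos"],1),np.round(s["force"],1))
w=cap("wrist");t=cap("top");a=cap("scene")
def red(c,l,t_,r,b):
    f=c["frame"][t_:b,l:r].astype(int)
    m=((f[...,0]>115)&(f[...,1]<70)&(f[...,2]<70)).astype(np.uint8)
    n,_,st,ce=cv2.connectedComponentsWithStats(m);i=1+np.argmax(st[1:,4]);return ce[i]+[l,t_],st[i]
for n,c,bx in(("w",w,(285,150,350,260)),("s",a,(150,235,185,285)),("t",t,(440,200,475,240))):
    print(n,*red(c,*bx),proj(c,[[537,-355,165],[537,-355,135]]).round().tolist())
pw=red(w,285,150,350,260)[0];ps=red(a,150,235,185,285)[0]
print(tri([ray(w,pw),ray(a,ps)]))
```

```text
[ 526.7 -356.7  231.7] [ 0.3  0.4 -1.3]
w [316.46938776 174.10282575] [  11    9   42   31 1274] [[317.0, 202.0], [318.0, 190.0]]
s [175.86470588 270.32352941] [ 17  28  18  16 170] [[169.0, 257.0], [172.0, 269.0]]
t [453.96551724 216.05172414] [  8  12  14   9 116] [[457.0, 222.0], [452.0, 222.0]]
[ 550.17558319 -354.02484719  140.27034391]
```

Knee now at about (550,-354,140): 25 mm down and it stays there, so the stay is broken. Next I go up and over behind the lid.

Emit:
drive_tool(series="0 0 -0.4 0 0 0 0;0 0 -0.8 0 0 0 0;-0.1 -0.3 -1 0 0 0 0;-0.1 -0.6 -1 0 0 0 0;-0.1 -0.6 -1 0 0 0 0;-0.1 -0.6 -1 0 0 0 0")

```text
time_s: 5.05
eef_pos: [514.6, -284.2, 348.8]
ee_rot: [-0.002, 1.0, 0.003, -0.002]
force: [-0.4, 0.7, -0.3]
grip_width: 0.0
```

Emit:
drive_tool(series="0 -0.2 -0.4 0 0 0 0;0 -0.4 -0.4 0 0 0 0;0 -0.4 -0.4 0 0 0 0;0 -0.4 -0.4 0 0 0 0")

```text
time_s: 5.45
eef_pos: [514.6, -237.1, 395.6]
ee_rot: [-0.002, 1.0, 0.003, -0.003]
force: [-0.1, -1.0, -0.2]
grip_width: 0.002
```

Run:
```python
from h import *
s=telemetry.sense();print(np.round(s["eef_pos"],1),np.round(s["joints"],2))
a=cap("scene");t=cap("top")
for n in("blue_lid","grey_lid"):print([(np.round(d["rect"],1).tolist(),round(d["confidence"],2)) for d in nets.spot_in(n,a)][:3])
H=np.array([661,-227,119]);Rz=R.from_euler("z",.027).as_matrix()
for g in(1.2,1.25,1.3,1.36):
    c,sn=np.cos(g),np.sin(g);P=[[-240*c+10*sn,y,240*sn+10*c] for y in(100,-100)]
    print(g,(H+np.array(P)@Rz.T).round().tolist(),proj(a,H+np.array(P)@Rz.T).round(1).tolist())
cv2.imwrite("pics/e.png",cv2.resize(a["frame"][80:330,100:400],None,fx=2,fy=2)[:,:,::-1])
```

```text
[ 514.6 -237.1  395.6] [-0.64  0.37  1.   -0.    1.78  0.93]
[([182.3, 135.8, 312.7, 306.4], 0.96)]
[([390.6, 60.9, 455.4, 193.0], 0.69)]
1.2 [[581.0, -129.0, 346.0], [586.0, -329.0, 346.0]] [[277.5, 134.1], [174.3, 183.4]]
1.25 [[592.0, -129.0, 350.0], [598.0, -329.0, 350.0]] [[281.7, 134.8], [177.7, 184.9]]
1.3 [[604.0, -129.0, 353.0], [609.0, -328.0, 353.0]] [[286.0, 135.9], [181.5, 186.8]]
1.36 [[618.0, -128.0, 356.0], [623.0, -328.0, 356.0]] [[291.4, 137.7], [186.2, 189.6]]
```

View pics/e.png

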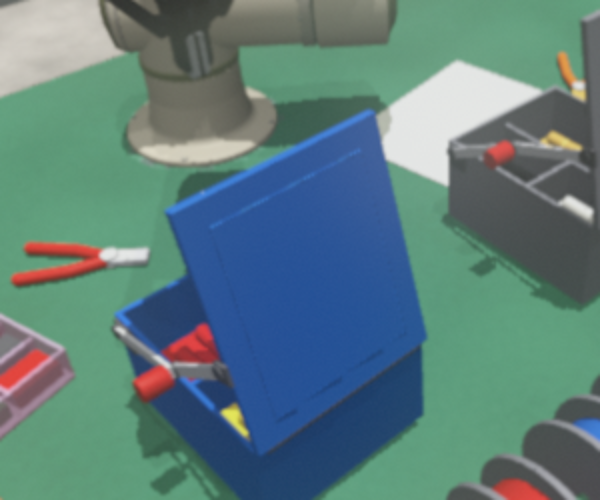

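The lid's top corners are at about (287,135) and (184,186), so the angle is about 1.32. The stay is folded and its knee is down. Now I move behind the lid.

Emit:
drive_tool(series="0.3 0 0 0 0 0 0;0.6 0 0 0 0 0 0;0.9 0 0 0 0 0 0;1 0 0 0 0 0 0;1 0 0 0 0 0 0;1 0 0 0 0 0 0")

```text
time_s: 6.25
eef_pos: [634.2, -237.3, 394.6]
ee_rot: [-0.002, 1.0, 0.002, -0.003]
force: [-0.1, 1.3, 0.8]
grip_width: -0.001
```

Emit:
drive_tool(series="0.15 0 0 0 0 0 0;0.2 0 0 0 0 0 0;0.2 0 0 0 0 0 0;0.2 0 0 0 0 0 0")

```text
time_s: 6.65
eef_pos: [657.5, -237.6, 395.1]
ee_rot: [-0.002, 1.0, 0.002, -0.003]
force: [0.7, 0.5, 0.2]
grip_width: -0.002
```

Run:
```python
from h import *
s=telemetry.sense();print(np.round(s["eef_pos"],1),np.round(s["joints"],2),np.round(s["ee_rot"],3))
a=cap("scene");print(proj(a,s["eef_pos"]))
cv2.imwrite("pics/f.png",cv2.resize(a["frame"][50:300,100:400],None,fx=2,fy=2)[:,:,::-1])
```

```text
[ 657.5 -237.6  395.1] [-0.51  0.82  0.27  0.    2.06  1.05] [-0.002  1.     0.002 -0.003]
[[249.06777113 152.82637665]]
```

View pics/f.png

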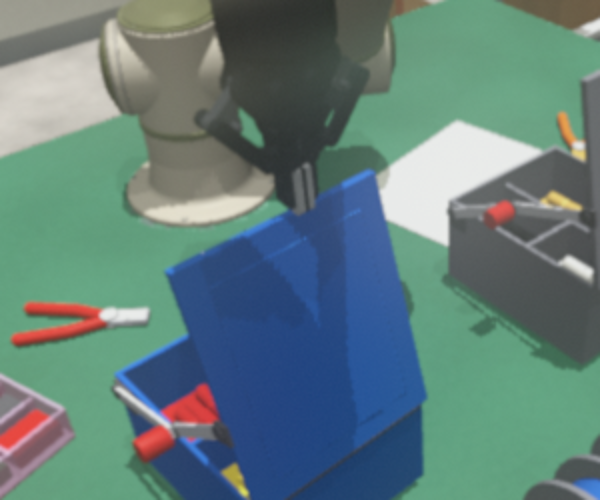

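The fingers are behind the lid's top edge (tip about (249,153)), clear of it. Descend, then compute the arc.

Emit:
drive_tool(series="0 0 0.25 0 0 0 0;0 0 0.5 0 0 0 0;0 0 0.55 0 0 0 0;0 0 0.55 0 0 0 0;0 0 0.55 0 0 0 0")

```text
time_s: 7.2
eef_pos: [657.1, -237.5, 331.7]
ee_rot: [-0.001, 1.0, 0.002, -0.002]
force: [0.1, 0.1, 0.6]
grip_width: 0.002
```

Run:
```python
from h import *
s=telemetry.sense();p=s["eef_pos"];print(np.round(p,1),np.round(s["force"],1),np.round(s["joints"],2))
for a in np.arange(1.35,-0.06,-.05):
    x=661+6-212*np.cos(a)+10*np.sin(a)+11;z=119+212*np.sin(a)+10*np.cos(a)
    print(round(a,2),round(x),round(z), round((x-p[0])/120,2),round((p[2]-z)/120,2))
```

```text
[ 657.1 -237.5  331.7] [0.1 0.1 0.6] [-0.51  0.74  0.58  0.    1.83  1.05]
1.35 641 328 -0.13 0.03
1.3 631 326 -0.22 0.05
1.25 621 323 -0.3 0.07
1.2 611 320 -0.39 0.1
1.15 601 317 -0.47 0.13
1.1 591 312 -0.55 0.16
1.05 581 308 -0.63 0.2
1.0 572 303 -0.71 0.24
0.95 563 297 -0.79 0.29
0.9 554 291 -0.86 0.34
0.85 546 285 -0.93 0.39
0.8 537 278 -1.0 0.45
0.75 530 271 -1.06 0.51
0.7 522 263 -1.12 0.57
0.65 515 255 -1.18 0.64
0.6 509 247 -1.24 0.71
0.55 502 238 -1.29 0.78
0.5 497 229 -1.34 0.85
0.45 491 220 -1.38 0.93
0.4 487 211 -1.42 1.01
0.35 482 201 -1.46 1.09
0.3 478 191 -1.49 1.17
0.25 475 181 -1.52 1.25
0.2 472 171 -1.54 1.34
0.15 470 161 -1.56 1.43
0.1 468 150 -1.58 1.51
0.05 467 140 -1.59 1.6
-0.0 466 129 -1.59 1.69
-0.05 466 118 -1.59 1.78
```

Emit:
drive_tool(series="-0.13 0 0.03 0 0 0 0;-0.18 0 0.04 0 0 0 0;-0.22 0 0.05 0 0 0 0;-0.3 0 0.07 0 0 0 0;-0.39 0 0.1 0 0 0 0;-0.47 0 0.13 0 0 0 0;-0.55 0 0.16 0 0 0 0;-0.63 0 0.2 0 0 0 0;-0.71 0 0.24 0 0 0 0;-0.79 0 0.29 0 0 0 0;-0.86 0 0.34 0 0 0 0;-0.93 0 0.39 0 0 0 0;-1 0 0.45 0 0 0 0;-1 0 0.45 0 0 0 0")

```text
time_s: 8.6
eef_pos: [536.7, -238.0, 278.7]
ee_rot: [-0.001, 1.0, 0.001, -0.001]
force: [0.4, 0.3, -0.3]
grip_width: -0.001
```

Run:
```python
from h import *
s=telemetry.sense();p=s["eef_pos"];print(np.round(p,1),np.round(s["force"],1),np.round(s["joints"],2))
a=cap("scene");cv2.imwrite("pics/g.png",cv2.resize(a["frame"][50:300,100:400],None,fx=2,fy=2)[:,:,::-1])
for a in np.arange(0.75,-0.06,-.05):
    x=661+6-212*np.cos(a)+10*np.sin(a)+11;z=119+212*np.sin(a)+10*np.cos(a)
    print(round(a,2),round((x-p[0])/120,2),round((p[2]-z)/120,2))
```

```text
[ 536.7 -238.   278.7] [ 0.4  0.3 -0.3] [-0.62  0.43  1.21 -0.    1.5   0.95]
0.75 -0.06 0.07
0.7 -0.12 0.13
0.65 -0.18 0.2
0.6 -0.23 0.26
0.55 -0.29 0.34
0.5 -0.33 0.41
0.45 -0.38 0.49
0.4 -0.42 0.57
0.35 -0.45 0.65
0.3 -0.49 0.73
0.25 -0.51 0.81
0.2 -0.54 0.9
0.15 -0.56 0.98
0.1 -0.57 1.07
0.05 -0.58 1.16
-0.0 -0.59 1.25
-0.05 -0.59 1.34
```

View pics/g.png

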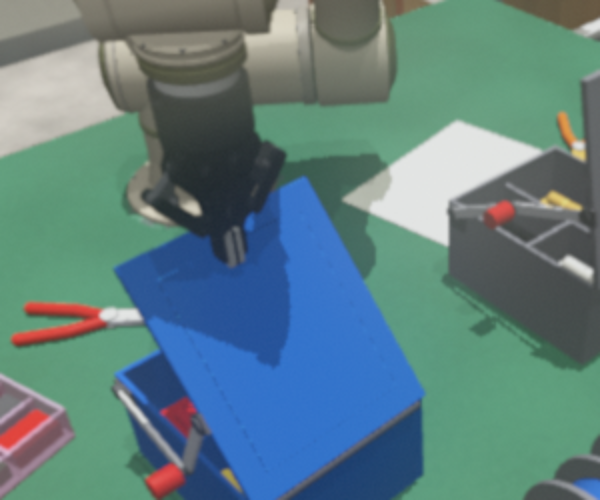

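The lid is following the fingers, now at about 0.8 rad, and the stay is folding outside the wall. Continue.

Emit:
drive_tool(series="-0.06 0 0.07 0 0 0 0;-0.12 0 0.13 0 0 0 0;-0.18 0 0.2 0 0 0 0;-0.23 0 0.26 0 0 0 0;-0.29 0 0.34 0 0 0 0;-0.33 0 0.41 0 0 0 0;-0.38 0 0.49 0 0 0 0;-0.42 0 0.57 0 0 0 0;-0.45 0 0.65 0 0 0 0;-0.49 0 0.73 0 0 0 0;-0.51 0 0.81 0 0 0 0;-0.53 0 0.86 0 0 0 0;-0.54 0 0.9 0 0 0 0;-0.54 0 0.9 0 0 0 0")

```text
time_s: 10.05
eef_pos: [471.9, -237.9, 170.5]
ee_rot: [-0.001, 1.0, 0.001, -0.002]
force: [-1.0, 0.4, -0.4]
grip_width: -0.002
```

Emit:
drive_tool(series="0 0 0.03 0 0 0 0;0 0 0.06 0 0 0 0;-0.01 0 0.09 0 0 0 0;-0.01 0 0.12 0 0 0 0;-0.02 0 0.15 0 0 0 0;-0.02 0 0.18 0 0 0 0;-0.03 0 0.2 0 0 0 0;-0.03 0 0.22 0 0 0 0;-0.03 0 0.24 0 0 0 0;-0.03 0 0.26 0 0 0 0;-0.03 0 0.28 0 0 0 0;-0.03 0 0.3 0 0 0 0;-0.03 0 0.31 0 0 0 0;-0.03 0 0.32 0 0 0 0;-0.03 0 0.33 0 0 0 0;-0.03 0 0.34 0 0 0 0;-0.03 0 0.34 0 0 0 0")

```text
time_s: 11.75
eef_pos: [468.2, -237.8, 130.0]
ee_rot: [-0.001, 1.0, 0.001, -0.002]
force: [-2.5, 2.9, 4.2]
grip_width: -0.002
```

Run:
```python
from h import *
s=telemetry.sense();p=s["eef_pos"];print(np.round(p,1),np.round(s["force"],1))
```

```text
[ 468.2 -237.8  130. ] [-2.5  2.9  4.2]
```

Emit:
drive_tool(series="0 0 0.01 0 0 0 0;0 0 0.01 0 0 0 0;0 0 0.02 0 0 0 0;0 0 0.02 0 0 0 0;0 0 0.02 0 0 0 0")

```text
time_s: 12.25
eef_pos: [468.3, -237.9, 129.8]
ee_rot: [-0.0, 1.0, 0.001, -0.001]
force: [-7.9, 4.8, 22.3]
grip_width: -0.001
```

The force rose to 22 N without further travel, so the lid is on the rim. Retreat straight up and check.

Emit:
drive_tool(series="0 0 -0.1 0 0 0 0;0 0 -0.4 0 0 0 0;0 0 -0.8 0 0 0 0;-0.5 0 -1 0 0 0 0;-1 0 -1 0 0 0 0;-1 0 -1 0 0 0 0;-1 0 -1 0 0 0 0")

```text
time_s: 12.95
eef_pos: [346.8, -238.4, 250.7]
ee_rot: [0.0, 1.0, 0.0, -0.001]
force: [0.1, -0.0, 0.2]
grip_width: -0.003
```

Run:
```python
from h import *
s=telemetry.sense();print(np.round(s["eef_pos"],1),np.round(s["force"],1))
a=cap("scene")
H=np.array([661,-227,119]);Rz=R.from_euler("z",.027).as_matrix()
for g in(0,.05,.1):
    c,sn=np.cos(g),np.sin(g);P=[[-240*c+10*sn,y,240*sn+10*c] for y in(100,-100)]
    print(g,proj(a,H+np.array(P)@Rz.T).round(1).tolist())
for n in("blue_lid","grey_lid"):print([(np.round(d["rect"],1).tolist(),round(d["confidence"],2)) for d in nets.spot_in(n,a)][:2])
cv2.imwrite("pics/i.png",cv2.resize(a["frame"][50:350,90:490],None,fx=2,fy=2)[:,:,::-1])
```

```text
[ 346.8 -238.4  250.7] [ 0.1 -0.   0.2]
0 [[237.1, 189.9], [155.1, 233.3]]
0.05 [[236.7, 185.9], [153.9, 229.1]]
0.1 [[236.4, 181.9], [152.8, 225.1]]
[([158.6, 192.3, 308.2, 304.0], 0.6)]
[([390.6, 60.8, 455.2, 194.9], 0.73)]
```

View pics/i.png

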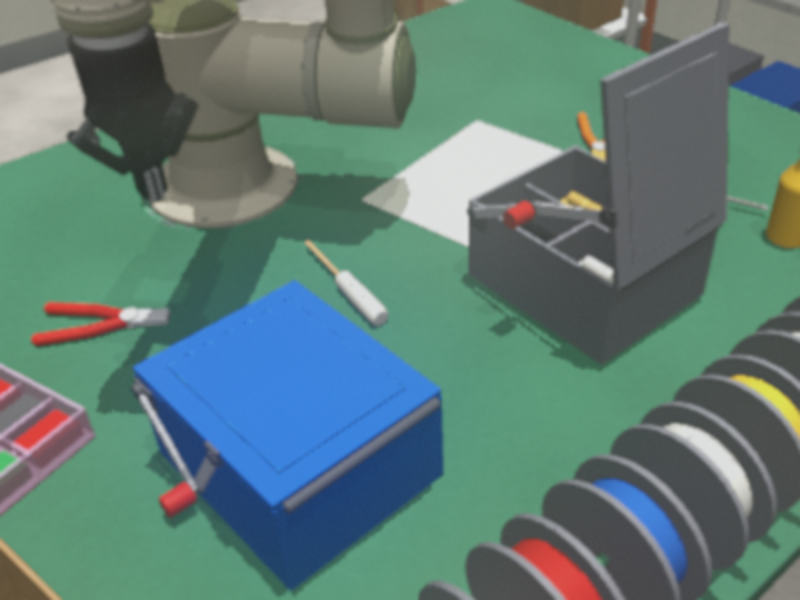

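The blue lid lies flat: its front corners are at about (237,191) and (157,234), which matches 0 rad. The grey lid is still open and the robot is clear.

```bash
python3 -c "
from rig import ctrl;print(ctrl.finish_job())"
```

```text
the job is handed in; nothing more can be done
None
```

The blue chest is shut and the job is handed in, after about 13 s of the 48 s allowed.

- **Stay:** I pressed the red knee straight down with closed fingers, with the lid still up. The knee ended about 25 mm lower and stayed there, with the lid still at about 1.32 rad.
- **Lid:** I pushed it down from behind in a controlled arc, at about 0.5 rad/s and slower over the last few centimetres. It seated on the rim: a further light press rose to 22 N with no more travel.
- **Last checks:** In the final picture the blue lid's corners match the shut position (0 rad) to about 2 pixels. The grey lid still stands open with its stay untouched, and the arm was clear with no force on it. No check failed or disagreed.

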